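# Seat the vial carousel on its drive studs and lock it down

## Task

The white vial carousel is on the sampler's spindle but not home: it still rests on top of the three drive studs. Push it round until its three holes line up with the studs and it slides down flat on the turntable, then swing the blue hold-down arm over its hub until it meets its stop. Do not knock over or shift the vials and glassware standing around.

Things in the scene. Friction and masses are not known exactly. Their poses are not given: they have to be found in the camera images.
- sampler: Fixed black base unit, 220 (x) by 260 (y) mm, 50 mm high, the case reaching y -110 to +150; nothing of it turns except the arm. Origin on the spindle's axis at bench height, z up. The spindle (steel, diameter 16 mm, top 102 mm above the bench) carries the carousel. Three yellow marks on the deck just outside the carousel show the directions of the studs.
- seat (a point): Centre of the top of the dark fixed turntable plate (radius 83 mm), on the spindle's axis, 58 mm above the bench: the carousel's underside lies here when seated.
- stud (a point): Top of the brass stud in the sampler's +x direction. Three such studs, diameter 10 mm, stand 12 mm above the seat (tops 70 mm above the bench), 42 mm from the axis, at 0, 120 and 240 degrees from the sampler's +x.
- carousel: Loose white disc, radius 80 mm, 8 mm thick, about 0.45 kg, 18 mm bore over the spindle; origin at its underside centre. It fits the studs at the sampler's yaw plus any multiple of 120 degrees (2 degrees either way) and then drops 12 mm by its own weight. It starts 17 to 103 degrees counter-clockwise of a fit, underside 70 mm above the bench; it turns with a push of a few N on a post.
- hole (a point): Upper mouth of the hole on the carousel's +x. Three such through holes, 13 mm wide, 42 mm from its axis at 0, 120 and 240 degrees in its frame. Radially outside each, 62 mm from the axis, a vial is fixed to the disc: diameter 18 mm, top 34 mm above the disc's underside.
- post (a point): Middle of the red post at 60 degrees in the carousel's frame. Three such posts for pushing it round, at 60, 180 and 300 degrees, 66 mm from its axis, diameter 12 mm, rising from 8 to 38 mm above its underside.
- hub_top (a point): Centre of the top of the carousel's grey hub, diameter 32 mm, 52 mm above its underside.
- holddown (a joint): Angle (rad) of the blue hold-down arm about its upright pivot: 0 = at its stop, pointing to the sampler's -y, pad over the hub; grows counter-clockwise from above (towards the sampler's +x) to 1.75. Starts at 1.2 to 1.65, stays where left (about 1 N at the knob). It passes 4 mm over the hub of a seated carousel and strikes the hub of one not seated.
- pivot_axis (a point): Hold-down arm's axis at the arm's underside, 112 mm from the spindle along the sampler's +y and 114 mm above the bench, on a post of radius 12 mm. The arm is 16 mm wide, 10 mm thick, with a round pad (radius 14 mm) 112 mm from this axis.
- holddown_knob (a point): Middle of the yellow upright knob on the hold-down arm, by which to push it: diameter 14 mm, from 124 to 158 mm above the bench (this point 141 mm), 80 mm from the arm's axis.
- deck_vial: Bystander: a small capped glass vial, 20 mm across and 39 mm tall, standing on the base unit's deck at its near left corner; origin under its centre.
- vial_a: Bystander: a capped sample vial 20 mm across, 39 mm tall, on the bench to the left; origin under its centre.
- vial_b: Bystander: another such vial on the bench to the left; origin under its centre.
- vial_c: Bystander: another such vial on the bench to the left; origin under its centre.
- beaker: Bystander: an empty glass beaker, 72 mm across, 90 mm tall, on the bench to the right; origin under its centre.
- dish: Bystander: an open glass dish, 72 mm across, 15 mm tall, on the bench to the right; origin under its centre.
- reagent: Bystander: an amber bottle, 60 mm across, 130 mm tall, on the bench at the far right; origin under its centre.
Mind the look-alikes: they are no part of the job. Leave any brown or orange look-alike of the carousel alone.

How it is judged:
On the way, in this order (a step that is already met when the one before it is completed fails the run):
1. the carousel has slid down over all three studs and lies flat on the turntable (z of carousel in the frame of sampler between 0.055 and 0.0605 m and horizontal distance between carousel and sampler below 0.004 m and angle between carousel's own z axis and vertical below 0.035 rad), for 0.2 s.
2. the hold-down arm is swung to its stop over the hub (value of joint holddown below 0.1 rad), for 0.2 s.
At the end, for the whole second after the job is handed in: The carousel lies flat on the turntable over all three studs (underside within 2.5 mm of the seat, tilt under 2 degrees, centre within 4 mm of the spindle's axis), at rest, and the hold-down arm is within 0.10 rad of its stop over the hub (all of step 1 and value of joint holddown below 0.1 rad and linear speed of carousel below 0.01 m/s and angular speed of carousel below 0.05 rad/s); the robot touches nothing.
It fails at once if a standing vial, beaker, dish or bottle is shifted more than 30 mm or tipped over (distance of any of deck_vial, vial_a, vial_b, vial_c, beaker, dish, reagent from where it was at the start of the episode above 0.03 m or angle between any of deck_vial, vial_a, vial_b, vial_c, beaker, dish, reagent's own z axis and vertical above 0.6 rad).
It also fails if it takes over 45 s, if anything falls off the work surface, if the arm or the gripper's body presses on something with over 40 N, if the wrist force passes 120 N, or if a joint passes its speed limit or range.

## Robot

A 6-joint arm with a two-finger parallel gripper is mounted at the origin on the work surface. World frame = base frame: x ahead of the robot, y to its left, z up, the work surface at z = 0. Lengths are in m, angles in rad, forces in N, time in s.
With the tool pointing down it reaches from about 0.325 to 1 m from the base axis. Payload 5.1 kg.
Tool frame: the origin (TCP) lies midway between the tips of the shut fingers; the grasp point (between the pads) lies 19 mm behind it (tcp_to_grasp is the distance from the TCP to the grasp point, in m); z points along the fingers, y is the direction in which the jaws open and shut (so a half turn about z gives the same grasp; the last joint's range is limited). The gripper opens to 85 mm and grips with 20 to 120 N. Pads are 22 mm wide; open, the fingers measure 114 mm over their backs; the gripper's body (76 mm by 85 mm) begins 54 mm behind the grasp point. The pads swing forward as they close: fully open they stand 13 mm farther back than shut.
Start: joints at [1.175, 0.124, 1.65, -0, 1.367, -0.083], TCP at [0.2, 0.618, 0.231] pointing down, gripper open.
Joint ranges: [-2.61, 2.61], [-1.02, 2.33], [0.03, 2.71], [-1.35, 4.49], [0.32, 2.68], [-2.91, 2.91]. Speed limits (rad/s): [2.57, 2.57, 3.14, 3.14, 3.14, 3.14].

## Interface

Orientations are given as a rotation vector (axis times angle).
In Python, from rig import * gives the robot as it stands.
- The arm moves only by the tool apply_moves, never from a script. Its argument "motion" is a list of rows, each an object with "turn": the turn, a rotation vector about the tool's x, y, z in degrees, a list of three; "slide": the shift along the tool's x, y, z in mm, a list of three; "jaw": the finger opening in mm, from 0 to 85.4. In form: [{"turn": [ax, ay, az], "slide": [tx, ty, tz], "jaw": jaw}, ...]. A call has 1 to 20 rows; each row is the pose to reach, as a shift and turn from the pose commanded when the call began, along the tool's axes at that moment; what a row does not reach only later rows make up. A row lasts 1/12 s, in which the tool goes at most 41.7 mm and 7.16 degrees, less where a joint would pass 70% of its speed; a pose out of reach is approached as far as the arm can. A call with a gripper value outside its range is refused whole. The fingers move at their own pace and stop on an object; "squeeze" is the grip in N (left out, the last holds). Time passes only in rows, so rows that repeat a pose let the fingers close. It gives the time, the measured TCP pose, the force and the opening at its end, in the units of the state.
- get_state(): the state, without advancing time (a new reading comes with each control period).
- snapshot(name): name is "side" or "top"; returns a dict with "frame" (384x512x3 uint8, red, green, blue), "camera_matrix" (3x3 intrinsics, pixels), "k1" (the pictures are not rectified: a ray, as slopes to the right and down, at radius r is drawn at 1 + k1 r^2 times it, then the intrinsics apply), "extrinsics" (4x4, takes a point from camera to world coordinates). Camera axes: x right, y up, looking along -z (the intrinsics and any distortion apply to the point x, -y, -z); pixel columns grow to the right and rows downward; lengths in m; the calibration is good to about 2 mm. A picture is of the moment at which its call begins. There is no depth.
- finish_job(): hands the job in, once; it reports no verdict.
The state is a dict: "time_s": time; "joints": joint angles; "dq": joint speeds; "joint_torque": joint torques, N m; "tcp_pos": TCP position; "ee_rot": TCP orientation; "ft_force": force on the tool from outside, world axes, zero at the start; "wrist_torque": the same for the moment, N m; "width": finger opening in m.
Only numpy, scipy, OpenCV 4.12 (cv2) and the standard library are available. Lean on these libraries where they do the work, as an engineer would, in place of code of your own. Each camera call takes 0.05 s, during which the arm holds its last target.

## Working session

There is one attempt and no reset: what is moved stays moved. The work goes in short steps, Python scripts to look and compute and a tool call to move; the robot and the scene stay as the last step left them, time stands still between calls to the robot, and variables do not carry over. Pictures are saved under pics/ and viewed, and the job is handed in when it is done.

Besides the shell and the picture viewer there is one more tool, called after "Request:" as name([rows], argument=value, ...), one row to a line, values as JSON. apply_moves: Moves the arm, as the interface text tells. Its arguments: {"type":"object","properties":{"motion":{"type":"array"},"squeeze":{"type":"number"}},"required":["motion"]}

```bash
mkdir -p pics; ls
cat > h.py <<'E'
from rig import *
import numpy as np, cv2
def snap(cam,tag):
    s=snapshot(cam); cv2.imwrite(f'pics/{tag}.png',s['frame'][:,:,::-1]); np.save(f'pics/{tag}.npy',s,allow_pickle=True); return s
def load(tag): return np.load(f'pics/{tag}.npy',allow_pickle=True).item()
def ray(s,u,v):
    K=s['camera_matrix'];k=s['k1']
    d=np.array([(u-K[0,2])/K[0,0],(v-K[1,2])/K[1,1]]); p=d.copy()
    for _ in range(30): p=d/(1+k*(p@p))
    T=s['extrinsics']; return T[:3,3],T[:3,:3]@np.array([p[0],-p[1],-1])
def onz(s,u,v,z):
    o,d=ray(s,u,v); return o+d*(z-o[2])/d[2]
def proj(s,P):
    T=s['extrinsics'];c=T[:3,:3].T@(np.array(P)-T[:3,3]);x=np.array([c[0],-c[1]])/-c[2]
    x=x*(1+s['k1']*(x@x));K=s['camera_matrix'];return K[0,0]*x[0]+K[0,2],K[1,1]*x[1]+K[1,2]
E
python3 - <<'E'
from h import *
for c in('top','side'):
    s=snap(c,c+'0'); print(s['camera_matrix'],s['k1'],s['extrinsics'].round(3))
print(get_state())
E
```

```text
pics
[[397.06668328   0.         256.69025667]
 [  0.         397.06668328 185.79923908]
 [  0.           0.           1.        ]] -0.09658641696848996 [[-3.000e-03  9.940e-01 -1.140e-01  4.440e-01]
 [-1.000e+00 -4.000e-03 -1.000e-02  1.000e-03]
 [-1.100e-02  1.140e-01  9.930e-01  1.151e+00]
 [ 0.000e+00  0.000e+00  0.000e+00  1.000e+00]]
[[412.49801095   0.         266.90631009]
 [  0.         412.49801095 187.62682075]
 [  0.           0.           1.        ]] -0.03622660998177739 [[-0.98   0.1   -0.175  0.366]
 [-0.201 -0.515  0.833  0.936]
 [-0.007  0.851  0.525  0.694]
 [ 0.     0.     0.     1.   ]]
{'time_s': 0.1, 'joints': array([ 1.17537566e+00,  1.24475214e-01,  1.65152094e+00, -9.53013616e-06,
        1.36749395e+00, -8.26021654e-02]), 'dq': array([ 0.00028858, -0.0008003 , -0.00222764, -0.00032145,  0.00321724,
       -0.00128889]), 'joint_torque': array([ 3.51579256e-04, -4.24932790e+01, -3.66651535e+01, -6.94649884e-05,
        3.96226009e-03,  2.95551240e-05]), 'tcp_pos': array([0.19985387, 0.61794316, 0.23016282]), 'ee_rot': array([-4.89301348e-01, -3.10280758e+00,  2.89884538e-03]), 'ft_force': array([-0.92825603, -0.34717359, -0.35530161]), 'wrist_torque': array([ 0.00997368, -0.00709004,  0.01315434]), 'width': 0.08534980972542046}
```

View pics/top0.png

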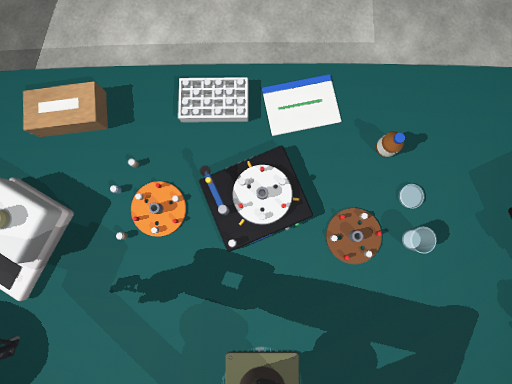

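View pics/side0.png

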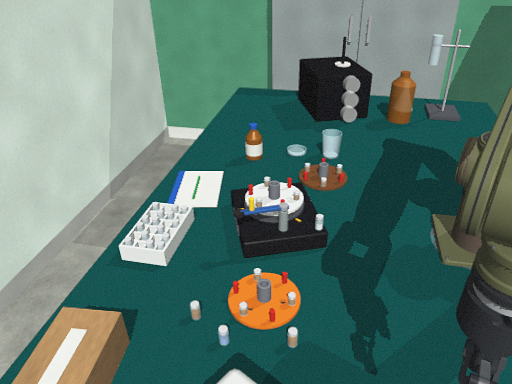

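The white carousel is near pixel (262,193) in the top view and (274,200) in the side view. The blue arm lies at left of it in the top view. I'll enlarge both.

Run:
```python
from h import *
s=load('top0');f=s['frame'][:,:,::-1]
cv2.imwrite('pics/topz.png',cv2.resize(f[135:260,185:325],None,fx=4.8,fy=4.8,interpolation=cv2.INTER_CUBIC))
s=load('side0');f=s['frame'][:,:,::-1]
cv2.imwrite('pics/sidez.png',cv2.resize(f[165:265,220:340],None,fx=6,fy=6,interpolation=cv2.INTER_CUBIC))
```

```text
(no output)
```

View pics/topz.png

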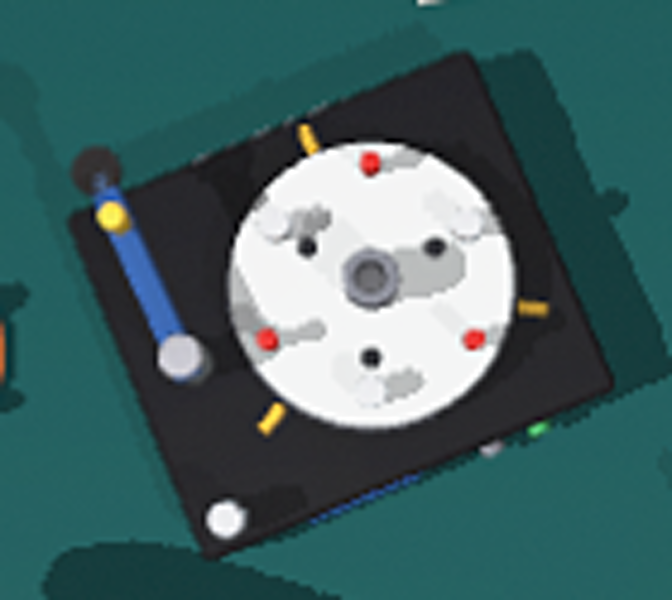

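View pics/sidez.png

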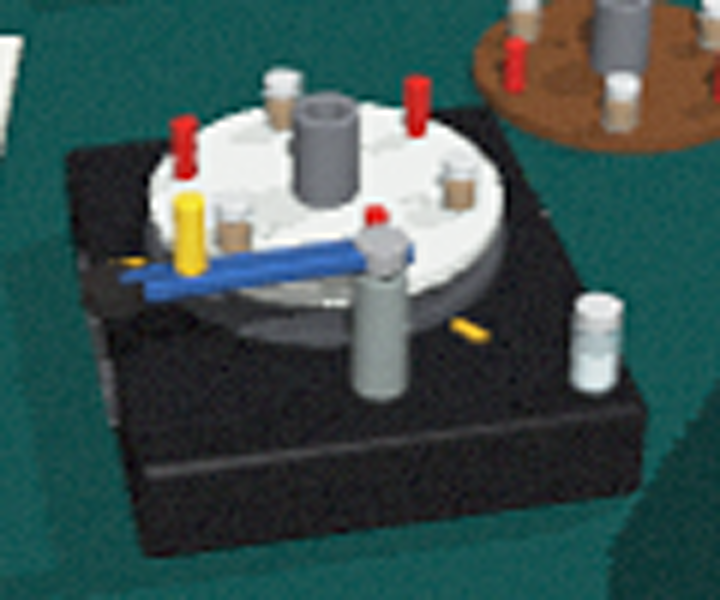

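```bash
cat >> h.py <<'E'
def blobs(f,lo,hi,roi,mina=4):
    hsv=cv2.cvtColor(f,cv2.COLOR_RGB2HSV);m=cv2.inRange(hsv,lo,hi)
    x0,y0,x1,y1=roi;k=np.zeros_like(m);k[y0:y1,x0:x1]=m[y0:y1,x0:x1]
    n,l,st,c=cv2.connectedComponentsWithStats(k)
    return [(c[i],st[i,4]) for i in range(1,n) if st[i,4]>=mina]
ROI=(185,135,325,260)
E
python3 - <<'E'
from h import *
s=load('top0');f=s['frame']
print('hub from z',[onz(s,185+370/4.8,135+277/4.8,.122)])
C=onz(s,185+370.5/4.8-.4,135+277/4.8-.4,.122)
# disc ellipse
hsv=cv2.cvtColor(f,cv2.COLOR_RGB2HSV);m=cv2.inRange(hsv,(0,0,110),(180,70,255));m[:150]=0;m[240:]=0;m[:,:225]=0;m[:,300:]=0
cs,_=cv2.findContours(cv2.morphologyEx(m,cv2.MORPH_CLOSE,np.ones((9,9))),0,2);c=max(cs,key=cv2.contourArea)
e=cv2.fitEllipse(cv2.convexHull(c));print(e);D=onz(s,*e[0],.078);print('disc',D,'hub',C, e[1][0]/2/397*(1.151-.078))
ang=lambda P:np.degrees(np.arctan2(P[1]-C0[1],P[0]-C0[0]))
C0=(C+D)/2
print('Y')
for b,a in blobs(f,(18,120,110),(35,255,255),ROI):
    P=onz(s,*b,.05);Q=onz(s,*b,.155);print(b,a,P,np.hypot(*(P-C0)[:2]),ang(P),'knob?',Q)
print('R')
for lo,hi in (((0,150,100),(8,255,255)),((172,150,100),(180,255,255))):
  for b,a in blobs(f,lo,hi,ROI):
    P=onz(s,*b,.108);print(b,a,P,np.hypot(*(P-C0)[:2]),ang(P))
print('holes')
for z in ((307,247),(435,247),(371,357)):
    P=onz(s,185+z[0]/4.8-.4,135+z[1]/4.8-.4,.078);print(P,np.hypot(*(P-C0)[:2]),ang(P))
# corners of deck
for z in ((70,214),(470,52),(612,382),(210,557)):
    P=onz(s,185+z[0]/4.8-.4,135+z[1]/4.8-.4,.05);print('corner',P)
print('pivot',onz(s,185+180/4.8-.4,135+357/4.8-.4,.124),'pad',onz(s,185+97/4.8-.4,135+170/4.8-.4,.12),'dv',onz(s,185+225/4.8-.4,135+520/4.8-.4,.089))
E
```

```text
hub from z [array([ 0.54375204, -0.00257102,  0.122     ])]
((258.6163330078125, 195.1915740966797), (58.45219039916992, 68.8995590209961), 70.77568817138672)
disc [0.54127449 0.00672888 0.078     ] hub [ 0.54480119 -0.00180535  0.122     ] 0.0789914361439664
Y
[248.73684211 163.42105263] 19 [0.63354389 0.03435825 0.05      ] 0.09596213326507645 19.413671723447933 knob? [0.61549442 0.03113525 0.155     ]
[208.         179.93548387] 31 [0.58724138 0.14865714 0.05      ] 0.1527319300407097 73.17681895807918 knob? [0.57360747 0.1345342  0.155     ]
[295.75  198.875] 16 [ 0.53310874 -0.09633528  0.05      ] 0.09929472482212427 -95.73895793039014 knob? [ 0.52463711 -0.08709488  0.155     ]
[241.31818182 221.77272727] 22 [0.47015319 0.05498404 0.05      ] 0.08983742436677669 144.2226503193212 knob? [0.46768522 0.0497941  0.155     ]
R
[262.  168.5] 12 [ 0.60972714 -0.00267467  0.108     ] 0.06688680535459054 -4.404246831854293
[240.38461538 205.38461538] 13 [0.51181029 0.05462229 0.108     ] 0.060793758338703215 120.90818603884716
[283.45454545 205.18181818] 11 [ 0.5119338  -0.05866542  0.108     ] 0.06858566677469652 -116.96888213098167
holes
[0.56632133 0.03401039 0.078     ] 0.039210162970760944 53.57197268321934
[ 0.56602892 -0.03851717  0.078     ] 0.046987896589577055 -60.705561878196534
[ 0.50383987 -0.00199977  0.078     ] 0.039451065896835835 -173.50650724035634
corner [0.58948406 0.1735418  0.05      ]
corner [ 0.68466304 -0.06113157  0.05      ]
corner [ 0.49036089 -0.14114444  0.05      ]
corner [0.39094908 0.09063319 0.05      ]
pivot [0.5015936  0.10121244 0.124     ] pad [0.60453716 0.14799791 0.12      ] dv [0.41317071 0.07919011 0.089     ]
```

```bash
cat >> h.py <<'E'
from scipy.spatial.transform import Rotation as R
C0=np.array([.545,-.002])
def rel(P,yaw,st=None):
    st=st or get_state();R0=R.from_rotvec(st['ee_rot']);a=np.radians(yaw)
    G=R.from_matrix(np.array([[np.cos(a),np.sin(a),0],[np.sin(a),-np.cos(a),0],[0,0,-1]]))
    return (R0.inv().apply(np.array(P)-st['tcp_pos'])*1000).round(1),np.degrees((R0.inv()*G).as_rotvec()).round(1)
def onc(phi,z,r=.066): return [C0[0]+r*np.cos(np.radians(phi)),C0[1]+r*np.sin(np.radians(phi)),z]
E
python3 - <<'E'
from h import *
print(R.from_rotvec(get_state()['ee_rot']).as_matrix().round(3))
print(rel(onc(-91,.2),179)); print(onc(-91,.2))
E
```

```text
[[-0.951  0.308 -0.001]
 [ 0.308  0.951 -0.002]
 [ 0.    -0.002 -1.   ]]
(array([-538.4, -546.7,   31.1]), array([ -0.1,  -0. , -16.9]))
[np.float64(0.5438481411751394), np.float64(-0.06798994788032182), 0.2]
```

Request:
apply_moves([
  {"turn": [0, 0, -17], "slide": [-538, -547, 0], "jaw": 0},
  {"turn": [0, 0, -17], "slide": [-538, -547, 0], "jaw": 0},
  {"turn": [0, 0, -17], "slide": [-538, -547, 0], "jaw": 0},
  {"turn": [0, 0, -17], "slide": [-538, -547, 0], "jaw": 0},
  {"turn": [0, 0, -17], "slide": [-538, -547, 0], "jaw": 0},
  {"turn": [0, 0, -17], "slide": [-538, -547, 0], "jaw": 0},
  {"turn": [0, 0, -17], "slide": [-538, -547, 0], "jaw": 0},
  {"turn": [0, 0, -17], "slide": [-538, -547, 0], "jaw": 0},
  {"turn": [0, 0, -17], "slide": [-538, -547, 0], "jaw": 0},
  {"turn": [0, 0, -17], "slide": [-538, -547, 0], "jaw": 0},
  {"turn": [0, 0, -17], "slide": [-538, -547, 0], "jaw": 0},
  {"turn": [0, 0, -17], "slide": [-538, -547, 0], "jaw": 0},
  {"turn": [0, 0, -17], "slide": [-538, -547, 0], "jaw": 0},
  {"turn": [0, 0, -17], "slide": [-538, -547, 0], "jaw": 0},
  {"turn": [0, 0, -17], "slide": [-538, -547, 0], "jaw": 0},
  {"turn": [0, 0, -17], "slide": [-538, -547, 0], "jaw": 0},
  {"turn": [0, 0, -17], "slide": [-538, -547, 0], "jaw": 0},
  {"turn": [0, 0, -17], "slide": [-538, -547, 0], "jaw": 0},
  {"turn": [0, 0, -17], "slide": [-538, -547, 0], "jaw": 0},
  {"turn": [0, 0, -17], "slide": [-538, -547, 0], "jaw": 0},
])

```text
time_s: 1.77
tcp_pos: [0.5444, -0.0707, 0.2306]
ee_rot: [-0.032, -3.14, 0.001]
ft_force: [-0.1, 0.1, -0.5]
width: -0.0002
```

Run:
```python
from h import *
print(get_state()); print(rel(onc(-91,.085),179))
s=snap('top','t1');f=s['frame'][:,:,::-1]
cv2.imwrite('pics/t1z.png',cv2.resize(f[135:260,185:325],None,fx=4.8,fy=4.8,interpolation=cv2.INTER_CUBIC))
s=snap('side','s1');f=s['frame'][:,:,::-1]
cv2.imwrite('pics/s1z.png',cv2.resize(f[135:265,200:340],None,fx=5,fy=5,interpolation=cv2.INTER_CUBIC))
```

```text
{'time_s': 1.7667, 'joints': array([-2.26666272e-01, -9.91032294e-02,  1.87650925e+00, -6.21472602e-04,
        1.36517046e+00, -1.77674822e+00]), 'dq': array([ 0.0571151 , -0.03984157,  0.03875174,  0.03229181,  0.02900075,
        0.03209099]), 'joint_torque': array([ -1.23468574, -30.99688768, -37.02832103,  -0.15452611,
        -0.13703001,  -0.18608462]), 'tcp_pos': array([ 0.54436386, -0.0707114 ,  0.23060905]), 'ee_rot': array([-3.23264715e-02, -3.14033476e+00,  6.01385139e-04]), 'ft_force': array([-0.05822505,  0.06637282, -0.47511535]), 'wrist_torque': array([-0.00386902, -0.00967433,  0.02087966]), 'width': -0.0002337505681878023}
(array([  0.4,   2.8, 145.6]), array([-0. , -0.1, -0.2]))
```

View pics/s1z.png

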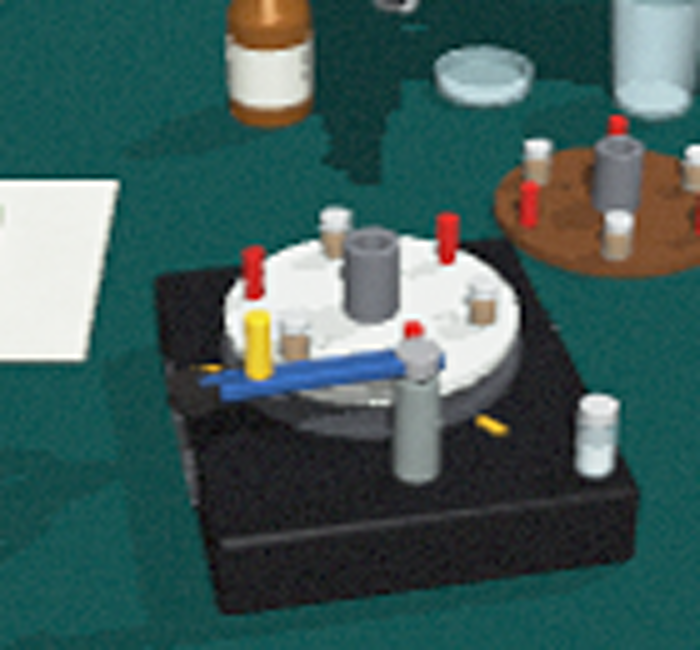

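The side view shows the carousel unmoved, with the shut fingertips just at the top edge (395,0). Lowering now.

Request:
apply_moves([
  {"turn": [0, 0, 0], "slide": [0, 0, 35], "jaw": 0},
  {"turn": [0, 0, 0], "slide": [0, 0, 70], "jaw": 0},
  {"turn": [0, 0, 0], "slide": [0, 0, 105], "jaw": 0},
  {"turn": [0, 0, 0], "slide": [0, 0, 130], "jaw": 0},
  {"turn": [0, 0, 0], "slide": [0, 0, 144], "jaw": 0},
  {"turn": [0, 0, 0], "slide": [0, 0, 144], "jaw": 0},
  {"turn": [0, 0, 0], "slide": [0, 0, 144], "jaw": 0},
  {"turn": [0, 0, 0], "slide": [0, 0, 144], "jaw": 0},
])

```text
time_s: 2.53
tcp_pos: [0.5444, -0.0668, 0.089]
ee_rot: [0.023, 3.139, -0.001]
ft_force: [0.8, 0.2, 0.8]
width: 0.0001
```

Run:
```python
from h import *
st=get_state();print(st['tcp_pos'],st['ft_force'])
s=snap('side','s2');f=s['frame'][:,:,::-1]
cv2.imwrite('pics/s2z.png',cv2.resize(f[135:265,200:340],None,fx=5,fy=5,interpolation=cv2.INTER_CUBIC))
for phi in range(-91,-146,-3): print(phi,*rel(onc(phi,.085),phi-90+0+360,st))
```

```text
[ 0.54441898 -0.06676583  0.08896038] [0.834898   0.22613017 0.83711186]
-91 [ 0.6 -1.2  4. ] [-0.   0.1  0.2]
-94 [ 4.  -1.1  4. ] [-0.   0.1  3.2]
-97 [ 7.5 -0.8  3.9] [-0.   0.1  6.2]
-100 [10.9 -0.4  3.9] [-0.   0.1  9.2]
-103 [14.3  0.2  3.9] [-0.   0.1 12.2]
-106 [17.6  1.1  3.9] [-0.   0.1 15.2]
-109 [20.9  2.1  3.9] [ 0.   0.1 18.2]
-112 [24.2  3.2  3.9] [ 0.   0.1 21.2]
-115 [27.4  4.6  3.9] [ 0.   0.1 24.2]
-118 [30.5  6.   3.9] [ 0.   0.1 27.2]
-121 [33.5  7.7  3.9] [ 0.   0.1 30.2]
-124 [36.5  9.5  3.9] [ 0.   0.1 33.2]
-127 [39.3 11.5  3.9] [ 0.   0.1 36.2]
-130 [42.1 13.6  3.9] [ 0.   0.1 39.2]
-133 [44.7 15.8  3.8] [ 0.   0.1 42.2]
-136 [47.2 18.2  3.8] [ 0.   0.1 45.2]
-139 [49.5 20.7  3.8] [ 0.   0.1 48.2]
-142 [51.8 23.4  3.8] [ 0.   0.1 51.2]
-145 [53.9 26.1  3.8] [ 0.   0.1 54.2]
```

View pics/s2z.png

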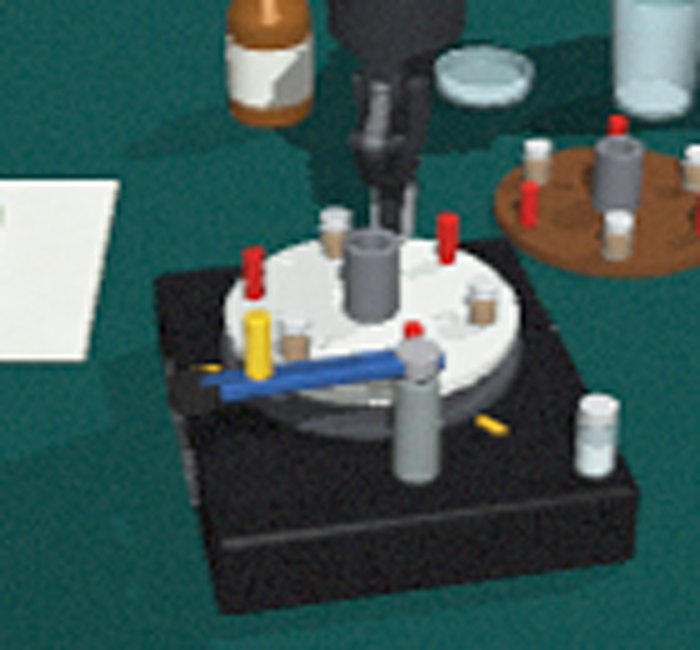

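The fingers stand at (390,200), between the far vial and the right-hand red post (448,238). Pushing clockwise up to about 10° short.

Request:
apply_moves([
  {"turn": [0, 0, 3], "slide": [4, -1, 1], "jaw": 0},
  {"turn": [0, 0, 6], "slide": [7.5, -1, 2], "jaw": 0},
  {"turn": [0, 0, 9], "slide": [11, -0.5, 2], "jaw": 0},
  {"turn": [0, 0, 12], "slide": [14, 0, 2], "jaw": 0},
  {"turn": [0, 0, 15], "slide": [17.5, 1, 2], "jaw": 0},
  {"turn": [0, 0, 18], "slide": [21, 2, 2], "jaw": 0},
  {"turn": [0, 0, 21], "slide": [24, 3, 2], "jaw": 0},
  {"turn": [0, 0, 24], "slide": [27.5, 4.5, 2], "jaw": 0},
  {"turn": [0, 0, 27], "slide": [30.5, 6, 2], "jaw": 0},
  {"turn": [0, 0, 30], "slide": [33.5, 7.5, 2], "jaw": 0},
  {"turn": [0, 0, 33], "slide": [36.5, 9.5, 2], "jaw": 0},
  {"turn": [0, 0, 36], "slide": [39.5, 11.5, 2], "jaw": 0},
  {"turn": [0, 0, 38], "slide": [41, 13, 2], "jaw": 0},
  {"turn": [0, 0, 39], "slide": [42, 13.5, 2], "jaw": 0},
  {"turn": [0, 0, 39], "slide": [42, 13.5, 2], "jaw": 0},
])

```text
time_s: 3.83
tcp_pos: [0.5033, -0.0536, 0.0874]
ee_rot: [1.071, 2.949, 0.001]
ft_force: [1.5, -0.3, 1.4]
width: -0.0
```

```bash
cat >> h.py <<'E'
def posts(tag,z=.108):
    s=snap('top',tag);f=s['frame']
    cv2.imwrite(f'pics/{tag}z.png',cv2.resize(f[135:260,185:325,::-1],None,fx=4.8,fy=4.8,interpolation=cv2.INTER_CUBIC))
    hs=cv2.cvtColor(f,cv2.COLOR_RGB2HSV);hs[...,0]=(hs[...,0].astype(int)+20)%180
    g=cv2.cvtColor(hs,cv2.COLOR_HSV2RGB)
    for b,a in blobs(g,(12,150,90),(28,255,255),ROI):
        P=onz(s,*b,z)[:2]-C0; print('post',b.round(1),a,np.hypot(*P).round(4),np.degrees(np.arctan2(P[1],P[0])).round(1))
E
python3 - <<'E'
from h import *
st=get_state();print(st['tcp_pos'],st['ft_force'])
P=st['tcp_pos'][:2]-C0;print('phi',np.degrees(np.arctan2(P[1],P[0])),np.hypot(*P))
posts('t3')
s=snap('side','s3');f=s['frame'][:,:,::-1]
cv2.imwrite('pics/s3z.png',cv2.resize(f[135:265,200:340],None,fx=5,fy=5,interpolation=cv2.INTER_CUBIC))
for phi in np.arange(-130,-148,-1.): print(phi,*rel(onc(phi,.085),phi-90+0+360,st))
E
```

```text
[ 0.5032889  -0.05355951  0.08740896] [ 1.51922364 -0.30231444  1.42905259]
phi -128.97249289603226 0.06631892303221694
post [271.  170.5] 12 0.0641 -22.5
post [236.5 196.2] 11 0.0674 97.5
-130.0 [1.2 0.3 2.4] [0.1 0.2 0.1]
-131.0 [2.3 0.3 2.4] [0.1 0.2 1.1]
-132.0 [3.5 0.3 2.4] [0.1 0.2 2.1]
-133.0 [4.7 0.4 2.4] [0.1 0.2 3.1]
-134.0 [5.8 0.5 2.4] [0.1 0.2 4.1]
-135.0 [6.9 0.6 2.4] [0.1 0.2 5.1]
-136.0 [8.1 0.7 2.4] [0.1 0.2 6.1]
-137.0 [9.2 0.8 2.4] [0.1 0.2 7.1]
-138.0 [10.4  1.   2.4] [0.1 0.2 8.1]
-139.0 [11.5  1.1  2.4] [0.1 0.2 9.1]
-140.0 [12.7  1.3  2.4] [ 0.1  0.2 10.1]
-141.0 [13.8  1.5  2.4] [ 0.1  0.2 11.1]
-142.0 [14.9  1.8  2.4] [ 0.1  0.2 12.1]
-143.0 [16.   2.   2.4] [ 0.1  0.2 13.1]
-144.0 [17.2  2.3  2.3] [ 0.1  0.2 14.1]
-145.0 [18.3  2.6  2.3] [ 0.1  0.2 15.1]
-146.0 [19.4  2.9  2.3] [ 0.1  0.2 16.1]
-147.0 [20.5  3.2  2.3] [ 0.1  0.2 17.1]
```

View pics/s3z.png

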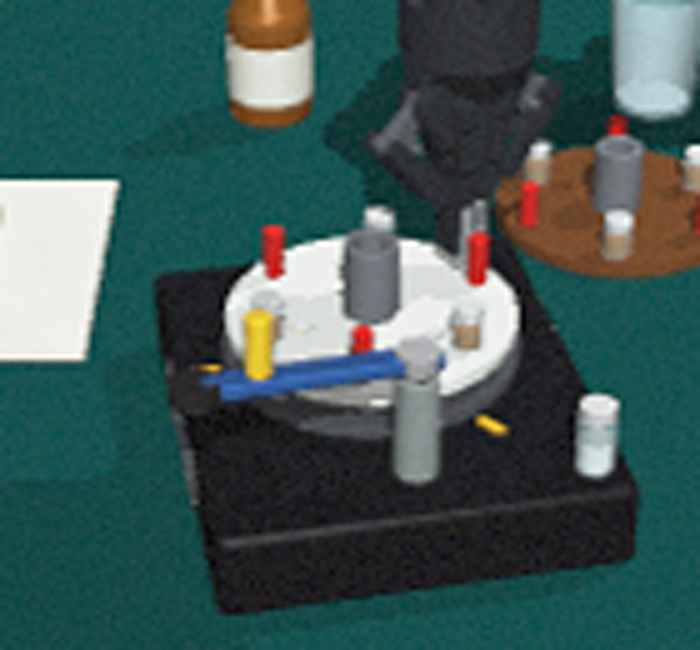

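View pics/t3z.png

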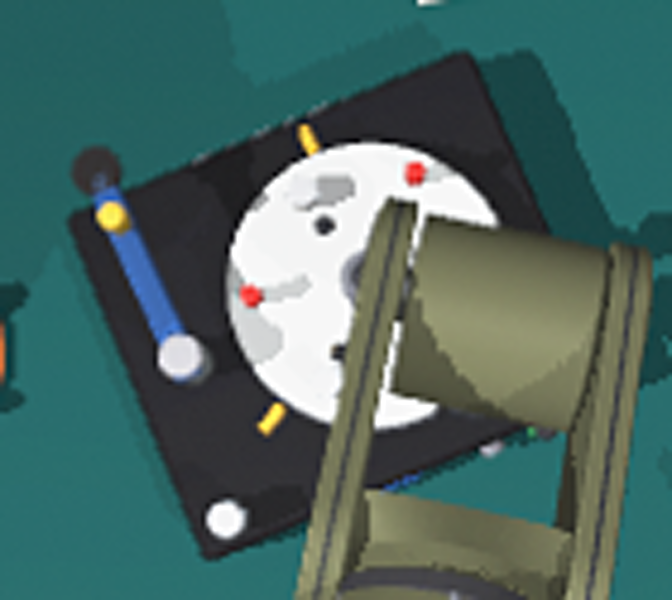

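The carousel has turned about 22.5° (posts now at −22.5° and 97.5°), about 15° remaining. Continuing slowly.

Request:
apply_moves([
  {"turn": [0, 0, 1], "slide": [1.2, 0, 1], "jaw": 0},
  {"turn": [0, 0, 2], "slide": [2.4, 0, 2], "jaw": 0},
  {"turn": [0, 0, 3], "slide": [3.5, 0, 2], "jaw": 0},
  {"turn": [0, 0, 4], "slide": [4.7, 0.1, 2], "jaw": 0},
  {"turn": [0, 0, 5], "slide": [5.8, 0.2, 2], "jaw": 0},
  {"turn": [0, 0, 6], "slide": [7, 0.3, 2], "jaw": 0},
  {"turn": [0, 0, 7], "slide": [8.1, 0.4, 2], "jaw": 0},
  {"turn": [0, 0, 8], "slide": [9.2, 0.6, 2], "jaw": 0},
  {"turn": [0, 0, 9], "slide": [10.4, 0.8, 2], "jaw": 0},
  {"turn": [0, 0, 10], "slide": [11.5, 1, 2], "jaw": 0},
  {"turn": [0, 0, 11], "slide": [12.6, 1.2, 2], "jaw": 0},
  {"turn": [0, 0, 11.5], "slide": [13.2, 1.3, 2], "jaw": 0},
  {"turn": [0, 0, 12], "slide": [13.8, 1.4, 2], "jaw": 0},
  {"turn": [0, 0, 12], "slide": [13.8, 1.4, 2], "jaw": 0},
  {"turn": [0, 0, 12], "slide": [13.8, 1.4, 2], "jaw": 0},
])

```text
time_s: 5.18
tcp_pos: [0.4919, -0.0433, 0.0832]
ee_rot: [-1.375, -2.824, -0.0]
ft_force: [-1.2, -0.2, 0.1]
width: 0.0
```

Run:
```python
from h import *
st=get_state();print(st['tcp_pos'],st['ft_force'])
P=st['tcp_pos'][:2]-C0;print('phi',np.degrees(np.arctan2(P[1],P[0])),np.hypot(*P))
posts('t4')
s=snap('side','s4');f=s['frame'][:,:,::-1]
cv2.imwrite('pics/s4z.png',cv2.resize(f[135:265,200:340],None,fx=5,fy=5,interpolation=cv2.INTER_CUBIC))
```

```text
[ 0.49193941 -0.04330437  0.08319566] [-1.19283854 -0.17103907  0.09178123]
phi -142.10146075965395 0.06724193647949149
post [276.9 174.4] 11 0.0632 -39.4
post [237.5 189.8] 13 0.0647 82.9
```

View pics/s4z.png

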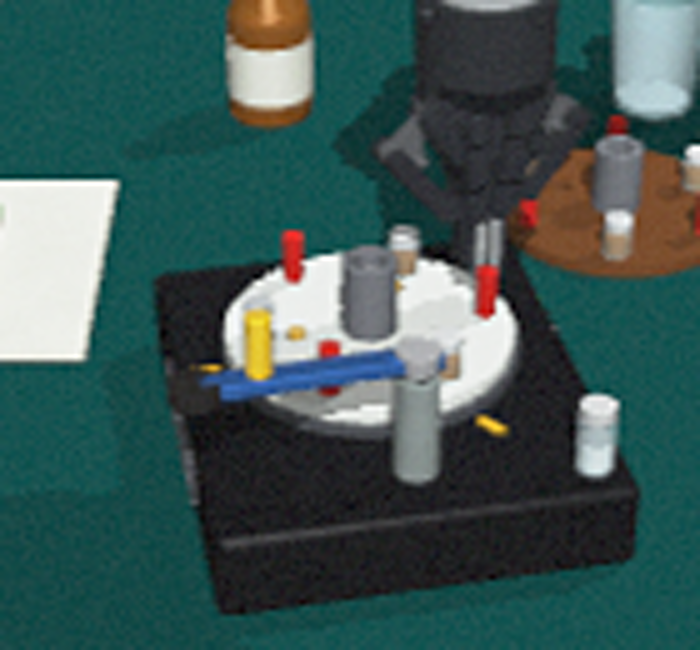

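The carousel dropped: the brass studs now show in the holes at (295,333) and the hub top sits about 15 zoomed px lower. I'll back off, rise and check the seat numerically.

Request:
apply_moves([
  {"turn": [0, 0, 0], "slide": [-3, 0, 0], "jaw": 0},
  {"turn": [0, 0, 0], "slide": [-6, 0, -10], "jaw": 0},
  {"turn": [0, 0, 0], "slide": [-6, 0, -45], "jaw": 0},
  {"turn": [0, 0, 0], "slide": [-6, 0, -85], "jaw": 0},
  {"turn": [0, 0, 0], "slide": [-6, 0, -120], "jaw": 0},
  {"turn": [0, 0, 0], "slide": [-6, 0, -135], "jaw": 0},
  {"turn": [0, 0, 0], "slide": [-6, 0, -135], "jaw": 0},
])

```text
time_s: 5.87
tcp_pos: [0.499, -0.049, 0.2253]
ee_rot: [1.371, 2.815, 0.004]
ft_force: [0.6, 0.1, 0.7]
width: 0.0002
```

```bash
cat >> h.py <<'E'
PV=np.array([.5018,.1013])
def onp(phi,z,r=.08): return [PV[0]+r*np.cos(np.radians(phi)),PV[1]+r*np.sin(np.radians(phi)),z]
E
python3 - <<'E'
from h import *
st=get_state();print(st['tcp_pos'],st['ft_force'],st['joints'][5])
posts('t5',.096)
s=snap('side','s5');f=s['frame']
for z in(.110,.122): u=np.array(proj(s,[*C0,z]));print('hub exp',z,u,(u-[200,135])*5+2)
hs=cv2.cvtColor(f,cv2.COLOR_RGB2HSV)
T=load('t5')
hp=[]
for lo,hi in (((0,150,80),(8,255,255)),((172,150,80),(180,255,255))):
    for b,a in blobs(f,lo,hi,(240,160,310,230)): print('side red',b,a)
for ph in (-37.3,82.7,-157.3):
    print([np.round(proj(s,onc(ph,z)),1) for z in (.081,.093)])
print(rel(onp(52,.215),142,st))
cv2.imwrite('pics/s5z.png',cv2.resize(f[135:265,200:340,::-1],None,fx=5,fy=5,interpolation=cv2.INTER_CUBIC))
E
```

```text
[ 0.49897217 -0.04899438  0.22527026] [0.57276704 0.14336337 0.67774924] -0.8694193294399846
post [237.5 189.8] 13 0.0656 81.9
hub exp 0.11 [273.26811618 186.30582785] [368.34058088 258.52913926]
hub exp 0.122 [273.27392904 182.51333619] [368.36964522 239.56668095]
side red [305.42105263 175.5       ] 38
side red [258.15151515 185.27272727] 33
side red [297.16216216 192.        ] 37
side red [265.5 204.2] 10
[array([257.8, 186. ]), array([257.7, 182.4])]
[array([265.4, 208.2]), array([265.4, 204.4])]
[array([296.5, 192.7]), array([296.6, 189. ])]
(array([135.9, 172.5,  10.4]), array([  0.4,   0.5, -13.9]))
```

View pics/s5z.png

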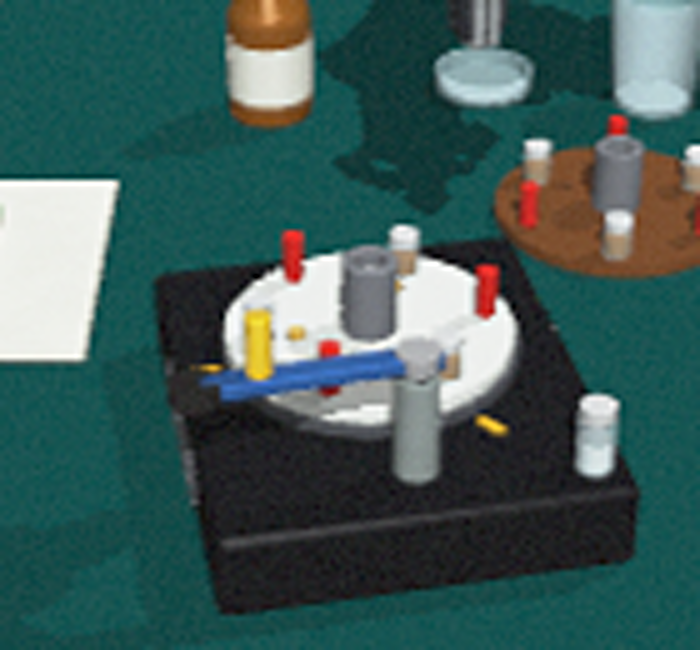

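The posts and the hub (369,258) match the seated projections to within 1 px, so the carousel is seated. Moving behind the knob.

Request:
apply_moves([
  {"turn": [0, 0, -7], "slide": [30, 28, 0], "jaw": 0},
  {"turn": [0, 0, -14], "slide": [60, 66, 0], "jaw": 0},
  {"turn": [0, 0, -14], "slide": [85, 100, 0], "jaw": 0},
  {"turn": [0, 0, -14], "slide": [110, 135, 0], "jaw": 0},
  {"turn": [0, 0, -14], "slide": [136, 172, 0], "jaw": 0},
  {"turn": [0, 0, -14], "slide": [136, 172, 0], "jaw": 0},
  {"turn": [0, 0, -14], "slide": [136, 172, 0], "jaw": 0},
  {"turn": [0, 0, -14], "slide": [136, 172, 0], "jaw": 0},
])

```text
time_s: 6.63
tcp_pos: [0.5463, 0.1649, 0.216]
ee_rot: [-1.018, -2.969, 0.004]
ft_force: [0.5, -0.9, -0.0]
width: 0.0002
```

Run:
```python
from h import *
st=get_state();print(st['tcp_pos'],st['ft_force'],st['joints'])
print(rel(onp(52,.135),142,st))
s=snap('side','s6');f=s['frame']
for b,a in blobs(f,(18,120,110),(35,255,255),(220,160,340,265)): print(b,a)
print(proj(s,onp(25,.141)))
cv2.imwrite('pics/s6z.png',cv2.resize(f[105:265,170:340,::-1],None,fx=3.6,fy=3.6,interpolation=cv2.INTER_CUBIC))
```

```text
[0.54631023 0.16492006 0.21598786] [ 0.53991552 -0.85394964 -0.04735635] [ 1.99412871e-01 -3.78171105e-02  1.84327343e+00 -6.29549350e-04
  1.34042117e+00 -7.10830496e-01]
(array([-4.3,  2.7, 81. ]), array([-0.2, -0.1,  0.2]))
[251.02898551 203.4057971 ] 69
[258.8 201.4] 5
[241.6 208.2] 5
[297.6        219.46666667] 15
(np.float64(250.6446865513542), np.float64(203.26924404832985))
```

View pics/s6z.png

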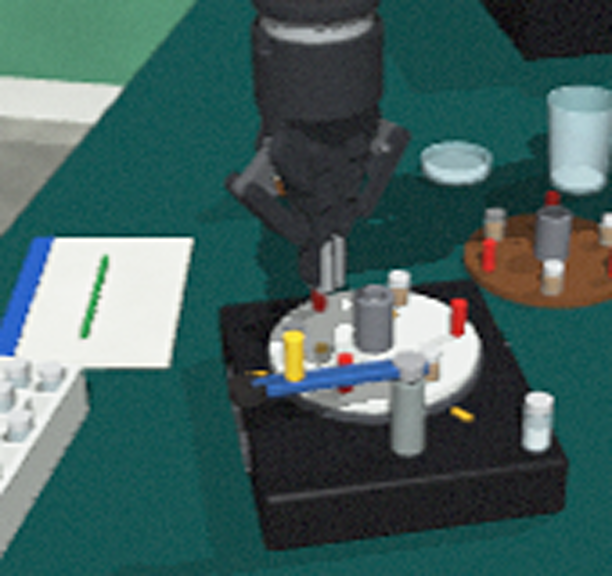

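The knob reads (251,203.4) in the side view against a predicted (250.6,203.3), so its pose is confirmed. Descending behind it.

Request:
apply_moves([
  {"turn": [0, 0, 0], "slide": [-4, 2, 25], "jaw": 0},
  {"turn": [0, 0, 0], "slide": [-4, 2, 55], "jaw": 0},
  {"turn": [0, 0, 0], "slide": [-4, 2, 75], "jaw": 0},
  {"turn": [0, 0, 0], "slide": [-4, 2, 81], "jaw": 0},
  {"turn": [0, 0, 0], "slide": [-4, 2, 81], "jaw": 0},
  {"turn": [0, 0, 0], "slide": [-4, 2, 81], "jaw": 0},
  {"turn": [0, 0, 0], "slide": [-4, 2, 81], "jaw": 0},
])

```text
time_s: 7.27
tcp_pos: [0.5529, 0.1637, 0.1394]
ee_rot: [1.021, 2.968, 0.002]
ft_force: [-0.3, -0.3, 0.5]
width: 0.0001
```

Run:
```python
from h import *
st=get_state();print(st['tcp_pos'],st['ft_force'])
for phi in range(52,-60,-4): print(phi,*rel(onp(phi,.135),phi+90,st))
```

```text
[0.55293114 0.16366255 0.13937266] [-0.26853987 -0.30585908  0.48125229]
52 [ 1.9 -0.6  4.4] [0.1 0.1 0. ]
48 [-3.7 -0.8  4.4] [0.1 0.1 4. ]
44 [-9.2 -1.4  4.4] [0.1 0.1 8. ]
40 [-14.7  -2.4   4.4] [ 0.1  0.1 12. ]
36 [-20.1  -3.7   4.4] [ 0.2  0.1 16. ]
32 [-25.5  -5.5   4.4] [ 0.2  0.1 20. ]
28 [-30.6  -7.6   4.4] [ 0.2  0.1 24. ]
24 [-35.6 -10.    4.4] [ 0.2  0.1 28. ]
20 [-40.5 -12.8   4.4] [ 0.2  0.1 32. ]
16 [-45.1 -15.9   4.4] [ 0.2  0.1 36. ]
12 [-49.5 -19.4   4.4] [ 0.2  0.1 40. ]
8 [-53.7 -23.1   4.4] [ 0.2  0.1 44. ]
4 [-57.5 -27.1   4.4] [ 0.2  0.1 48. ]
0 [-61.1 -31.4   4.4] [ 0.2  0.1 52. ]
-4 [-64.4 -35.9   4.4] [ 0.2  0.  56. ]
-8 [-67.4 -40.7   4.4] [ 0.2  0.  60. ]
-12 [-70.  -45.6   4.4] [ 0.2  0.  64. ]
-16 [-72.2 -50.7   4.4] [ 0.2  0.  68. ]
-20 [-74.2 -55.9   4.4] [ 0.2  0.  72. ]
-24 [-75.7 -61.3   4.4] [ 0.2  0.  76. ]
-28 [-76.8 -66.8   4.4] [ 0.2  0.  80. ]
-32 [-77.6 -72.3   4.4] [ 0.2  0.  84. ]
-36 [-78.  -77.9   4.4] [ 0.2 -0.  88. ]
-40 [-78.  -83.5   4.3] [ 0.2 -0.  92. ]
-44 [-77.6 -89.    4.3] [ 0.2 -0.  96. ]
-48 [-76.8 -94.6   4.3] [  0.2  -0.  100. ]
-52 [ -75.7 -100.     4.3] [  0.2  -0.  104. ]
-56 [ -74.1 -105.4    4.3] [  0.2  -0.  108. ]
```

Request:
apply_moves([
  {"turn": [0, 0, 4], "slide": [-3.5, -1, 1], "jaw": 0},
  {"turn": [0, 0, 8], "slide": [-9, -1.5, 1], "jaw": 0},
  {"turn": [0, 0, 12], "slide": [-14.5, -2.5, 1], "jaw": 0},
  {"turn": [0, 0, 16], "slide": [-20, -3.5, 1], "jaw": 0},
  {"turn": [0, 0, 20], "slide": [-25.5, -5.5, 1], "jaw": 0},
  {"turn": [0, 0, 24], "slide": [-30.5, -7.5, 1], "jaw": 0},
  {"turn": [0, 0, 28], "slide": [-35.5, -10, 1], "jaw": 0},
  {"turn": [0, 0, 32], "slide": [-40.5, -13, 1], "jaw": 0},
  {"turn": [0, 0, 36], "slide": [-45, -16, 1], "jaw": 0},
  {"turn": [0, 0, 40], "slide": [-49.5, -19.5, 1], "jaw": 0},
  {"turn": [0, 0, 44], "slide": [-53.5, -23, 1], "jaw": 0},
  {"turn": [0, 0, 48], "slide": [-57.5, -27, 1], "jaw": 0},
  {"turn": [0, 0, 52], "slide": [-61, -31.5, 1], "jaw": 0},
  {"turn": [0, 0, 56], "slide": [-64.5, -36, 1], "jaw": 0},
  {"turn": [0, 0, 60], "slide": [-67.5, -40.5, 1], "jaw": 0},
  {"turn": [0, 0, 64], "slide": [-70, -45.5, 1], "jaw": 0},
  {"turn": [0, 0, 68], "slide": [-72, -50.5, 1], "jaw": 0},
  {"turn": [0, 0, 72], "slide": [-74, -56, 1], "jaw": 0},
  {"turn": [0, 0, 76], "slide": [-75.5, -61.5, 1], "jaw": 0},
  {"turn": [0, 0, 76], "slide": [-75.5, -61.5, 1], "jaw": 0},
])

```text
time_s: 8.93
tcp_pos: [0.5746, 0.0685, 0.1386]
ee_rot: [2.633, 1.709, 0.005]
ft_force: [-0.2, 0.1, -0.5]
width: 0.0006
```

Run:
```python
from h import *
st=get_state();print(st['tcp_pos'],st['ft_force'])
P=st['tcp_pos'][:2]-PV;print('phi',np.degrees(np.arctan2(P[1],P[0])),np.hypot(*P))
s=snap('side','s7');f=s['frame']
for b,a in blobs(f,(18,120,110),(35,255,255),(220,160,340,265)): print(b,a,onz(s,*b,.141)[:2]-PV)
cv2.imwrite('pics/s7z.png',cv2.resize(f[105:265,170:340,::-1],None,fx=3.6,fy=3.6,interpolation=cv2.INTER_CUBIC))
for phi in range(-24,-62,-2): print(phi,*rel(onp(phi,.137),phi+90,st))
```

```text
[0.57458051 0.06850764 0.13861515] [-0.16543832  0.14414056 -0.54705419]
phi -24.25466570098552 0.07982694184502181
[263.         188.03225806] 31 [ 0.05786098 -0.04023832]
[258.8 201.4] 5 [0.05497184 0.02209422]
[240.  208.5] 14 [0.09204188 0.06026151]
[297.6        219.46666667] 15 [-0.04770889  0.0777502 ]
-24 [0.4 0.2 1.6] [ 0.2 -0.1 -0. ]
-26 [-2.4  0.1  1.6] [ 0.2 -0.1  2. ]
-28 [-5.2 -0.   1.6] [ 0.2 -0.1  4. ]
-30 [-8.  -0.3  1.6] [ 0.2 -0.1  6. ]
-32 [-10.8  -0.6   1.6] [ 0.2 -0.1  8. ]
-34 [-13.5  -1.    1.6] [ 0.2 -0.1 10. ]
-36 [-16.3  -1.6   1.6] [ 0.2 -0.1 12. ]
-38 [-19.   -2.2   1.6] [ 0.2 -0.1 14. ]
-40 [-21.7  -2.9   1.6] [ 0.2 -0.1 16. ]
-42 [-24.4  -3.7   1.6] [ 0.2 -0.1 18. ]
-44 [-27.   -4.6   1.6] [ 0.2 -0.1 20. ]
-46 [-29.6  -5.6   1.6] [ 0.2 -0.1 22. ]
-48 [-32.2  -6.7   1.5] [ 0.2 -0.1 24. ]
-50 [-34.7  -7.9   1.5] [ 0.2 -0.1 26. ]
-52 [-37.2  -9.2   1.5] [ 0.2 -0.1 28. ]
-54 [-39.7 -10.5   1.5] [ 0.2 -0.1 30. ]
-56 [-42.  -12.    1.5] [ 0.2 -0.1 32. ]
-58 [-44.4 -13.5   1.5] [ 0.2 -0.1 34. ]
-60 [-46.7 -15.1   1.5] [ 0.2 -0.1 36. ]
```

View pics/s7z.png

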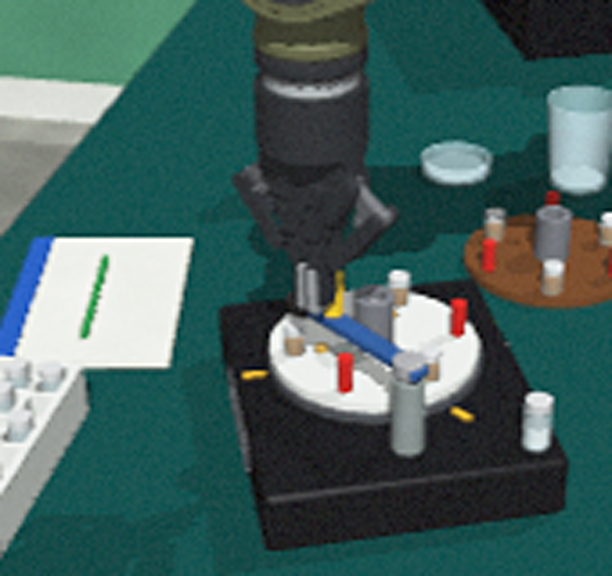

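The knob (338,293) is being pushed properly, at about −36° from its pivot with the stop at −67°. Carrying on and slowing down at the end.

Request:
apply_moves([
  {"turn": [0, 0, 4], "slide": [-5, 0, 0], "jaw": 0},
  {"turn": [0, 0, 8], "slide": [-10.5, -0.5, 0], "jaw": 0},
  {"turn": [0, 0, 12], "slide": [-16, -1.5, 0], "jaw": 0},
  {"turn": [0, 0, 16], "slide": [-21.5, -3, 0], "jaw": 0},
  {"turn": [0, 0, 19], "slide": [-25.5, -4, 0], "jaw": 0},
  {"turn": [0, 0, 22], "slide": [-29.5, -5.5, 0], "jaw": 0},
  {"turn": [0, 0, 24], "slide": [-32, -6.5, 0], "jaw": 0},
  {"turn": [0, 0, 26], "slide": [-34.5, -8, 0], "jaw": 0},
  {"turn": [0, 0, 27], "slide": [-36, -8.5, 0], "jaw": 0},
  {"turn": [0, 0, 28], "slide": [-37, -9, 0], "jaw": 0},
  {"turn": [0, 0, 29], "slide": [-38.5, -10, 0], "jaw": 0},
  {"turn": [0, 0, 29], "slide": [-38.5, -10, 0], "jaw": 0},
  {"turn": [0, 0, 29], "slide": [-38.5, -10, 0], "jaw": 0},
])

```text
time_s: 10.07
tcp_pos: [0.5489, 0.038, 0.1365]
ee_rot: [2.978, 1.0, 0.001]
ft_force: [1.1, 0.8, 0.6]
width: 0.0002
```

```bash
cat > k.py <<'E'
from h import *
import sys
t=sys.argv[1]
st=get_state();print(st['tcp_pos'],st['ft_force'])
P=st['tcp_pos'][:2]-PV;print('phi',np.degrees(np.arctan2(P[1],P[0])),np.hypot(*P))
s=snap('side',t);f=s['frame']
for b,a in blobs(f,(18,120,110),(35,255,255),(220,160,340,265)):
  Q=onz(s,*b,.141)[:2]-PV; print(b,a,Q,np.degrees(np.arctan2(Q[1],Q[0])),np.hypot(*Q))
for a in (-67.3,-64,-60): print(a,proj(s,onp(a,.141)))
cv2.imwrite(f'pics/{t}z.png',cv2.resize(f[105:265,170:340,::-1],None,fx=3.6,fy=3.6,interpolation=cv2.INTER_CUBIC))
E
python3 k.py s8
```

```text
[0.54887377 0.03804488 0.1365142 ] [1.07296635 0.82307388 0.58090598]
phi -53.343778934043115 0.0788489099759603
[276.27272727 182.89090909] 55 [ 0.02923064 -0.07175451] -67.83549023333958 0.07747993537220998
[258.8 201.4] 5 [0.05497184 0.02209422] 21.896130815149633 0.05924573743866953
[240.  208.5] 14 [0.09204188 0.06026151] 33.213507447495026 0.1100143465384124
[297.6        219.46666667] 15 [-0.04770889  0.0777502 ] 121.5340121023007 0.0912207873646259
-67.3 (np.float64(275.7969502400614), np.float64(182.43275190223596))
-64 (np.float64(274.08127162590534), np.float64(182.64313943443983))
-60 (np.float64(272.0338831318259), np.float64(182.96641639442672))
```

View pics/s8z.png

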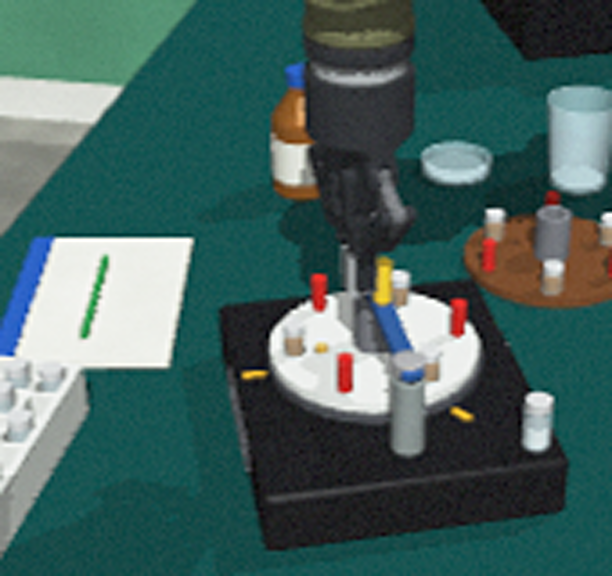

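The knob measures −67.8°, at the stop's −67.3°, but the force is still low. I'll nudge further to feel for the stop.

Request:
apply_moves([
  {"turn": [0, 0, 0.5], "slide": [-0.7, 0, 0], "jaw": 0},
  {"turn": [0, 0, 1], "slide": [-1.4, 0, 0], "jaw": 0},
  {"turn": [0, 0, 1.5], "slide": [-2, 0, 0], "jaw": 0},
  {"turn": [0, 0, 1.5], "slide": [-2, 0, 0], "jaw": 0},
  {"turn": [0, 0, 1.5], "slide": [-2, 0, 0], "jaw": 0},
])

```text
time_s: 10.53
tcp_pos: [0.5478, 0.0372, 0.1364]
ee_rot: [-2.991, -0.959, -0.003]
ft_force: [3.9, 2.7, -1.3]
width: -0.0003
```

```bash
python3 k.py s9
```

```text
[0.5478262  0.03719616 0.13641606] [ 3.92471816  2.69480299 -1.28185675]
phi -54.321866816149786 0.07891586369553524
[276.5        182.46296296] 54 [ 0.02904323 -0.07400059] -68.57133301539136 0.07949589153537617
[258.8 201.4] 5 [0.05497184 0.02209422] 21.896130815149633 0.05924573743866953
[240.  208.5] 14 [0.09204188 0.06026151] 33.213507447495026 0.1100143465384124
[297.6        219.46666667] 15 [-0.04770889  0.0777502 ] 121.5340121023007 0.0912207873646259
-67.3 (np.float64(275.7969502400614), np.float64(182.43275190223596))
-64 (np.float64(274.08127162590534), np.float64(182.64313943443983))
-60 (np.float64(272.0338831318259), np.float64(182.96641639442672))
```

Request:
apply_moves([
  {"turn": [0, 0, 0], "slide": [-1, 0, 0], "jaw": 0},
  {"turn": [0, 0, 0], "slide": [-2, 0, 0], "jaw": 0},
  {"turn": [0, 0, 0], "slide": [-2, 0, 0], "jaw": 0},
  {"turn": [0, 0, 0], "slide": [-2, 0, 0], "jaw": 0},
])

```text
time_s: 10.92
tcp_pos: [0.5477, 0.0371, 0.1365]
ee_rot: [-2.99, -0.959, -0.011]
ft_force: [11.3, 6.8, -4.5]
width: 0.0004
```

```bash
python3 k.py s10
```

```text
[0.54771914 0.03710764 0.13653698] [11.25749029  6.79730273 -4.54835996]
phi -54.422472626947865 0.07892544622074132
[276.5        182.46296296] 54 [ 0.02904323 -0.07400059] -68.57133301539136 0.07949589153537617
[258.8 201.4] 5 [0.05497184 0.02209422] 21.896130815149633 0.05924573743866953
[240.  208.5] 14 [0.09204188 0.06026151] 33.213507447495026 0.1100143465384124
[297.6        219.46666667] 15 [-0.04770889  0.0777502 ] 121.5340121023007 0.0912207873646259
-67.3 (np.float64(275.7969502400614), np.float64(182.43275190223596))
-64 (np.float64(274.08127162590534), np.float64(182.64313943443983))
-60 (np.float64(272.0338831318259), np.float64(182.96641639442672))
```

The TCP barely moved while the force rose to about 14 N, so the arm is on its stop. I'll back off and rise clear.

Request:
apply_moves([
  {"turn": [0, 0, 0], "slide": [3, 0, 0], "jaw": 0},
  {"turn": [0, 0, 0], "slide": [10, 0, 0], "jaw": 0},
  {"turn": [0, 0, 0], "slide": [15, 0, -10], "jaw": 0},
  {"turn": [0, 0, 0], "slide": [15, 0, -45], "jaw": 0},
  {"turn": [0, 0, 0], "slide": [15, 0, -85], "jaw": 0},
  {"turn": [0, 0, 0], "slide": [15, 0, -120], "jaw": 0},
  {"turn": [0, 0, 0], "slide": [15, 0, -120], "jaw": 0},
  {"turn": [0, 0, 0], "slide": [15, 0, -120], "jaw": 0},
  {"turn": [0, 0, 0], "slide": [15, 0, -120], "jaw": 0},
])

```text
time_s: 11.72
tcp_pos: [0.5576, 0.0444, 0.2566]
ee_rot: [2.991, 0.96, -0.0]
ft_force: [-0.5, -0.9, -0.5]
width: -0.0001
```

```bash
python3 k.py s11
python3 - <<'E'
from h import *
s=load('s11');f=s['frame']
for lo,hi in (((0,150,80),(8,255,255)),((172,150,80),(180,255,255))):
    for b,a in blobs(f,lo,hi,(240,160,310,230)): print('red',b,a)
E
```

```text
[0.55764327 0.04436404 0.25656476] [-0.47963636 -0.9377221  -0.45445792]
phi -45.555111663269074 0.07975070159725338
[276.23880597 181.92537313] 67 [ 0.03021052 -0.0765616 ] -68.46625486202727 0.08230646425242744
[258.8 201.4] 5 [0.05497184 0.02209422] 21.896130815149633 0.05924573743866953
[240.  208.5] 14 [0.09204188 0.06026151] 33.213507447495026 0.1100143465384124
[297.6        219.46666667] 15 [-0.04770889  0.0777502 ] 121.5340121023007 0.0912207873646259
-67.3 (np.float64(275.7969502400614), np.float64(182.43275190223596))
-64 (np.float64(274.08127162590534), np.float64(182.64313943443983))
-60 (np.float64(272.0338831318259), np.float64(182.96641639442672))
red [305.42105263 175.5       ] 38
red [258.28571429 185.28571429] 35
red [297.16216216 192.02702703] 37
red [265.5 208. ] 40
```

View pics/s11z.png

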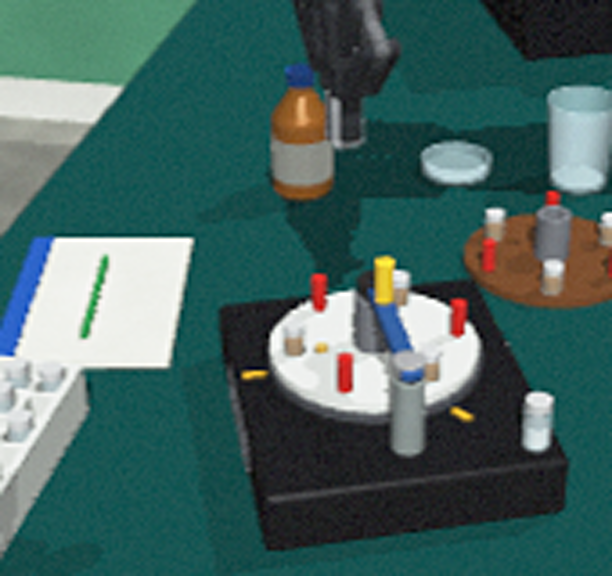

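Run:
```python
from h import *
a=load('s5')['frame'].astype(int);s=snap('side','s12');b=s['frame'].astype(int)
print(s['frame'].shape)
cv2.imwrite('pics/s12v.png',s['frame'][:,:,::-1])
```

```text
(384, 512, 3)
```

View pics/s12v.png

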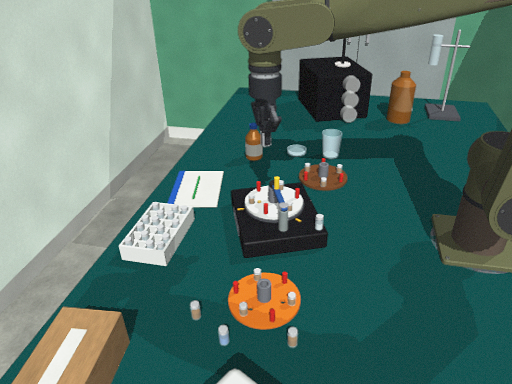

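The full view shows everything still standing: the vials at (195,310), (223,335), (292,337) and (319,222), and the beaker, dish and reagent bottle in place. The knob stayed at the stop and the posts match the seated positions. The gripper is clear, so I'm handing in.

```bash
python3 -c "
from rig import *
print(finish_job())"
```

```text
the job is handed in; nothing more can be done
None
```

The carousel is seated on the turntable, the hold-down arm is at its stop, and the job is handed in at about 12 s of the 45 s allowed. `finish_job()` reported no verdict.

**What I did:** with the fingers shut, I pushed one red post about 37° clockwise until the carousel dropped over the three studs. I then pushed the yellow knob round to swing the blue arm to its stop, and lifted clear.

**Last checks:**
- **Carousel:** the three visible red posts and the hub matched the positions expected for a seated carousel to within about 1 px in the side view. I did not measure tilt separately. One late top-view reading of a single post came out about 1° off the side view and the stud marks, which is about the pixel accuracy.
- **Hold-down arm:** the knob measured about −68.5°, against a computed stop at −67.3°. That is within calibration error. The tool stopped moving when pressed with about 14 N, and the knob stayed put after I let go.
- **Surroundings:** all the vials and glassware were still standing in the final side view, with no visible shift. I did not measure their positions numerically. The gripper was clear, with residual force of about 1 N.

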